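# Hook a circuit board into the sprung test stand

### The job

Take the circuit board by its red tab from the sloping rest and load it into the upright test stand: put its lower edge into the stand's slot with the board still leaning about 30 degrees to the stand's open side (away from the uprights), press it down on the sprung orange strip, swing it upright so that both its shoulders pass under the two blue hooks, and let it rise behind their lips. Leave it standing upright, caught by both hooks and let go, and leave the screwdriver, the solder spool and the yellow-lidded tin where they are.

Things in the scene. Friction and masses are not known exactly. Their poses are not given: they have to be found in the camera images.
- board_tab (a point): Centre of the red pull tab (40 wide, 36 high, 12 mm thick, gripped across the 12 mm) in the middle of the loose circuit board's upper edge. Board: flat, green faces, 130 wide, 100 high, 6 mm thick, 0.15 kg; a flat shoulder at height 100 mm on each side of the tab. Axes: z in the board's plane from lower edge to tab, y along the width, x across the thickness (chip side -x).
- board_foot (a point): Middle of the board's lower edge (rounded, radius 3 mm), 118 mm below the tab centre along the board's z; same axes.
- rest: Fixed grey sloping rest, 116 x 152 mm. Board stands in a toe channel (8 mm wide, 9 deep), lower edge 30 mm above the worktop, and leans 0.56 rad to the rest's -x side on two ribs. Ribs end 84 mm up the board, 58 mm open between them under the tab. Board draws out along its own plane. Origin: underside, straight below the board's lower edge; y along the board, z up.
- stand_slot (a point): Middle of the orange sprung strip's top at rest in the fixed stand's slot, 24 mm above the worktop. x: across the slot, towards the uprights; y: along it; z up. From here: slot 139 mm long; back wall upright at x=+4 mm; front wall at x=-5.5 mm below z=-6, from there sloping outwards 35 degrees to x=-17 at z=+10 mm, the slot's top. The board goes in leaning to -x, the open side.
- hook_left (a point): Middle of the roof's underside of the blue hook at the stand's +y end, 98 mm above the strip at rest and over the slot (x=0). The hook is 24 mm wide (y = 46 to 70 mm from the slot's middle). Its upright stands behind (face x=+4 mm); in front a lip hangs 4 mm below the roof, from x=-5 to x=-22 mm. A shoulder swings in only below the lip, then rises behind it to the roof.
- hook_right (a point): The same point of the equal hook at the stand's -y end. 92 mm are open between the hooks for the tab and the gripper. With both shoulders against the roofs the 100 mm high board holds the strip about 2 mm down; to pass under the lips its lower edge must be at least 6 mm below the strip's rest height, better 8 to 10 mm.
- strip (a joint): How far the orange strip is pressed down, in m: 0 at rest (up), at most 0.012. Its spring starts at about 4 N and gains 0.3 N a mm (7.6 N at the bottom).
- stand: The fixed test stand: aluminium base 100 x 172 mm, 34 mm high, with blue cheeks (40 mm) and two uprights with blue hooks, 130 mm high in all; its open side (-x) is turned to the robot's left, so that the board, leaning to the robot's right in the rest, is tipped over to the other side on the way (either face may look to the uprights). Origin: on the underside, 24 mm straight below stand_slot; same axes.
- screwdriver: Red screwdriver, 126 x 23 mm, lying near the front edge; a bystander.
- solder_spool: Spool of solder wire lying flat, 47 mm across, 29 mm high, near the grey instrument; a bystander.
- flux_tin: Small green tin with a yellow lid, 39 mm across, 28 mm high, near the lamp's foot; a bystander.

How it is judged:
By the outcome, as a careful person would: the job done as asked, in the order asked, and still so for the second after the job is handed in, with the robot touching nothing.
It also fails if it takes over 48 s, if anything falls off the work surface, if the arm or the gripper's body presses on something with over 40 N, if the wrist force passes 120 N, or if a joint passes its speed limit or range.

### The arm

A 6-joint arm with a two-finger parallel gripper is mounted at the origin on a cart in front of the work surface, level with it; the furniture and walls round the work are solid. World frame = base frame: x ahead of the robot, y to its left, z up, the work surface at z = 0. Lengths are in mm, angles in degrees, forces in N, time in s.
With the tool pointing down it reaches from about 300 to 850 mm from the base axis. Payload 4.2 kg.
Tool frame: the origin (TCP) lies midway between the tips of the shut fingers; the grasp point (between the pads) lies 19 mm behind it (env.grasp_offset is the distance from the TCP to the grasp point, in mm); z points along the fingers, y is the line along which they close (so a half turn about z gives the same grasp; the last joint's range is limited). The gripper opens to 91 mm and grips with 3 to 60 N. Pads are 32 mm wide; open, the fingers measure 118 mm over their backs; the gripper's body (76 mm by 178 mm) begins 60 mm behind the grasp point.
Start: joints at [66.635, 18.312, 89.639, -0, 72.044, -1.146], TCP at [217.441, 532.318, 213.976] pointing down, gripper open.
Joint ranges: [-177.97, 177.97], [-48.28, 115.42], [12.27, 149.76], [-77.06, 257.06], [2.81, 150.46], [-146.56, 146.56]. Speed limits (degrees/s): [147.25, 147.25, 180, 180, 180, 180].

### API

Orientations are given as [roll, pitch, yaw] about the fixed x, y, z axes, in that order (R = Rz(yaw) Ry(pitch) Rx(roll)).
In Python, from workcell import env, optics gives the robot as it stands. The module is installed in compiled form; this text tells all that it offers.
- The arm moves only by the tool send_rows, never from a script. Its argument "targets" is a list that holds one entry, the list of rows, each a list of 7 numbers: the turn, a rotation vector about the world's x, y, z scaled (see below), then the shift along the world's x, y, z scaled (see below), then the closure, from -1 (fully open) to 1 (shut). In form: [[[rx, ry, rz, x, y, z, gripper], ...]]. A call has 1 to 12 rows; each row shifts and turns the commanded pose from where the row before left it; what a row does not reach is not made up. The controller multiplies each number of a shift by 0.2 m and each number of a turn by pi/2 rad. A row lasts 1/10 s, in which the tool goes at most 50 mm and 8.59 degrees, less where a joint would pass 70% of its speed; a pose out of reach is approached as far as the arm can. A call with a number of a shift or a turn outside -1 to 1 is refused whole. A call with a gripper value outside its range is refused whole. The fingers move at their own pace and stop on an object; "grip_force" is the grip in N (left out, the last holds). Time passes only in rows, so rows that do not move let the fingers close. It gives the time, the measured TCP pose, the force, the opening and the grip force at its end, in the units of the state.
- env.state(): the state, without advancing time (a new reading comes with each control period).
- optics.grab_frame(name): name is "scene" or "top" or "wrist"; returns (picture, depth): 420x560x3 uint8, red, green, blue; 420x560 float32, mm along the optical axis (not along the pixel's ray), 0 where there is no reading.
- optics.camera_info(name): a dict with "camera_matrix" (3x3 intrinsics, pixels), "R" (3x3) and "t" (3): a world point X has camera coordinates R X + t; the wrist camera has in their place "mount" (4x4, takes a point from camera to tool coordinates, whose origin is the TCP and whose axes are the flange's). Camera axes: x right, y down, z forward; pixel columns grow to the right and rows downward; lengths in mm; the calibration is good to about 2 mm. A picture is of the moment at which its call begins: read the wrist's pose just before it. camera_info takes no time and is no camera call.
- env.job_done(): hands the job in; it is judged then, once.
Trained networks look in the newest picture that a camera, given by its name, has taken for a name from the list of things; names that differ only in an ending like _2 or _b are one class to them, and where a whole thing is asked for, a point or a joint stands for the part that bears it (a point fixed in the world has none). Each returns a list of dicts, best first, with "conf" (0 to 1); they miss things now and then, are a little off and sometimes report something else, mostly with a low value. They report only what shows in the picture. A call takes as long as a camera call.
- optics.silhouettes(camera, name): "mask" (420x560 bool, what is visible of it) and "at" ([column, row] in pixels, amid what is visible of it).
- optics.place_of(camera, name): "at" ([column, row] in pixels: a listed point, or the origin of a listed thing).
The state is a dict: "time_s": time; "qpos": joint angles; "qvel": joint speeds; "effort": joint torques, N m; "ee_pos": TCP position; "ee_rot": TCP orientation; "force": force on the tool from outside, world axes, zero at the start; "torque": the same for the moment, N m; "gripper_width": finger opening in mm; "gripper_force": force on a finger pad.
Only numpy, scipy, OpenCV 4.12 (cv2) and the standard library are available. Lean on these libraries where they do the work, as an engineer would, in place of code of your own. Each camera call takes 0.05 s, during which the arm holds its last target. There are 200 camera calls.

## Working session

There is one attempt and no reset: what is moved stays moved. The work goes in short steps, Python scripts to look and compute and a tool call to move; the robot and the scene stay as the last step left them, time stands still between calls to the robot, and variables do not carry over. Pictures are saved under pics/ and viewed, at most 10 in all, crops included, and the job is handed in when it is done.

Besides the shell and the picture viewer there is one more tool, called after "Call:" as name([rows], argument=value, ...), one row to a line, values as JSON. send_rows: Moves the arm, as the interface text tells. Its arguments: {"type":"object","properties":{"targets":{"type":"array"},"grip_force":{"type":"number"}},"required":["targets"]}

```bash
mkdir -p pics; cat > h.py <<'E'
import numpy as np, cv2
from workcell import env, optics
from scipy.spatial.transform import Rotation as Ro
def cam(n):
    i=optics.camera_info(n); K=np.array(i["camera_matrix"])
    if "R" in i: return K,np.array(i["R"]),np.array(i["t"]).ravel()
    s=env.state(); M=np.array(i["mount"])
    Rt=Ro.from_euler('xyz',s["ee_rot"],degrees=True).as_matrix(); p=np.array(s["ee_pos"])
    Rwc=Rt@M[:3,:3]; c=Rt@M[:3,3]+p
    return K,Rwc.T,-Rwc.T@c
def w(C,u,v,d):
    K,R,t=C; x=np.linalg.inv(K)@np.array([u,v,1.])*d
    return R.T@(x-t)
def px(C,X):
    K,R,t=C; q=K@(R@np.array(X)+t); return q[:2]/q[2]
def cloud(C,D,m):
    K,R,t=C; v,u=np.nonzero(m&(D>0)); d=D[v,u]
    return ((np.linalg.inv(K)@np.array([u*d,v*d,d])).T-t)@R
def tri(obs):
    A=[];b=[]
    for C,(u,v) in obs:
        K,R,t=C; P=K@np.c_[R,t]
        for r in (u*P[2]-P[0],v*P[2]-P[1]): A.append(r[:3]);b.append(-r[3])
    A=np.array(A);b=np.array(b); s=np.linalg.lstsq(A,b,rcond=None); return s[0]
E
python3 - <<'E'
from h import *
np.set_printoptions(precision=1,suppress=True)
print(env.state())
obs={}
for n in("scene","top"):
    C=cam(n);I,D=optics.grab_frame(n);cv2.imwrite(f"pics/{n}0.png",I[:,:,::-1]); np.savez(n+"0.npz",I=I,D=D)
    print(n,C[1],C[2], 'cam at',-C[1].T@C[2])
    for k in("board_tab","board_foot","rest","stand_slot","hook_left","hook_right","stand","screwdriver","solder_spool","flux_tin"):
        r=optics.place_of(n,k)
        for q in r[:2]:
            u,v=q["at"];d=D[min(int(round(v)),419),min(int(round(u)),559)]
            print(k,round(q["conf"],2),np.array(q["at"]),w(C,u,v,d))
        if r: obs.setdefault(k,[]).append((C,r[0]["at"]))
for k,o in obs.items():
    if len(o)>1:
        X=tri(o);print("TRI",k,X,[px(C,X)-np.array(a) for C,a in o])
E
```

```text
{'time_s': 0.0, 'qpos': array([66.6, 18.4, 89.7, -0. , 72. , -1.1]), 'qvel': array([ 0. , -0. ,  0. ,  0. , -0. ,  0.1]), 'effort': array([  0. , -41.2, -23.2,   0.1,   0. ,  -0. ]), 'ee_pos': array([217.3, 531.8, 213.1]), 'ee_rot': array([-179.9,   -0. ,  157.8]), 'force': array([0.3, 0.6, 0.3]), 'torque': array([ 0.,  0., -0.]), 'gripper_force': 0.0, 'gripper_width': 91.22704264325631}
scene [[-1.   0.2 -0. ]
 [ 0.1  0.9 -0.5]
 [-0.1 -0.5 -0.9]] [ 571.8    3.3 1236.8] cam at [ 652.4  488.4 1092. ]
board_tab 0.71 [300.5 214.2] [524.4   9.  135. ]
board_tab 0.37 [300. 259.] [534.1  82.9  26.5]
board_foot 0.58 [299.5 256.1] [534.9  78.1  35. ]
rest 0.84 [300.7 257.5] [532.1  80.7  30.7]
stand_slot 0.97 [268.3 157.4] [ 569.8 -246.6   23.1]
stand_slot 0.45 [288.9 130.4] [ 652.4  488.4 1092. ]
hook_left 0.64 [248.3 151.2] [ 627.9 -203.5  126.7]
hook_left 0.29 [301.3 256.1] [530.2  78.4  34. ]
hook_right 0.78 [288.4 129.4] [ 510.6 -255.4  131.6]
screwdriver 0.67 [324.2 147.7] [ 399.6 -258.1   19.6]
flux_tin 0.78 [351.7 299.7] [426.7 208.2  26.5]
top [[-0.  -1.   0. ]
 [-1.   0.  -0.1]
 [ 
[... 419 characters left out ...]
 ]
solder_spool 0.57 [298.4 136.1] [732.5 -66.5  32.3]
solder_spool 0.28 [401.9 232.2] [ 514.7 -255.2  128.4]
flux_tin 0.51 [182.1 287.9] [416.6 185.   31.9]
TRI board_tab [527.7  11.1 141.4] [array([-1.1, -0.2]), array([-0.3,  1. ])]
TRI rest [532.8  71.1   8.9] [array([-1.3, -0.3]), array([-0.4,  1.1])]
TRI stand_slot [ 566.8 -238.4   32.5] [array([1.4, 0.3]), array([ 0.5, -1.4])]
TRI hook_left [ 624.9 -238.    77.2] [array([0.7, 0.2]), array([ 0.2, -0.7])]
TRI hook_right [ 516.9 -255.   136. ] [array([-2.2, -0.6]), array([-0.8,  2.3])]
TRI screwdriver [ 394.4 -287.4  -19.9] [array([-1.4, -0.3]), array([-0.5,  1.5])]
TRI flux_tin [415.2 195.5 -22.9] [array([0.4, 0.1]), array([ 0.1, -0.3])]
```

```bash
python3 - <<'E'
import cv2,numpy as np
a=cv2.imread("pics/scene0.png")[60:360,130:430];b=cv2.imread("pics/top0.png")[100:320,150:450]
a=cv2.resize(a,(400,400),interpolation=2);b=cv2.resize(b,(400,293),interpolation=2)
o=np.zeros((400,800,3),np.uint8);o[:,:400]=a;o[:293,400:]=b
cv2.imwrite("pics/m0.png",o)
E
```

```text
(no output)
```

View pics/m0.png

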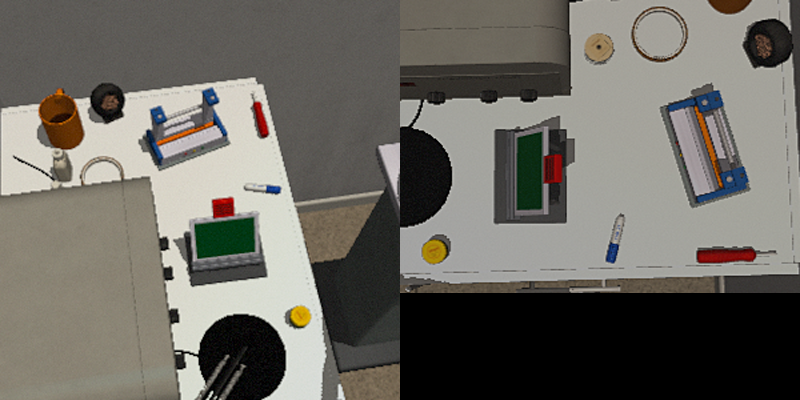

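```bash
python3 - <<'E'
from h import *
np.set_printoptions(precision=1,suppress=True,linewidth=150)
H={}
for n in("scene","top"):
    z=np.load(n+"0.npz");I=z["I"].astype(int);D=z["D"];C=cam(n)
    r,g,b=I[...,0],I[...,1],I[...,2]
    full=np.zeros(D.shape+(3,));v,u=np.indices(D.shape)
    full=((np.linalg.inv(C[0])@np.array([u*D,v*D,D]).reshape(3,-1)).T-C[2])@C[1]
    full=full.reshape(D.shape+(3,));ok=D>0
    X,Y,Z=full[...,0],full[...,1],full[...,2]
    near=ok&(abs(X-530)<90)&(abs(Y-40)<80)&(Z>20)
    red=near&(r>130)&(g<60)&(b<60); gr=near&(g>r+25)&(g>b+15)
    P=full[red];print(n,"red",len(P),P.mean(0),np.percentile(P,[2,50,98],axis=0))
    P=full[gr];c=np.median(P,0);s=np.linalg.svd(P-c)[2];print("green",len(P),c,"n",s[2],"range",np.percentile(P,[1,99],axis=0))
    st=ok&(abs(X-567)<90)&(abs(Y+240)<80)
    bl=st&(b>r+40)&(Z>115); P=full[bl]
    for sgn in(1,-1):
        Q=P[(P[:,0]-567)*sgn>0];print("hook",sgn,len(Q),np.median(Q,0),np.percentile(Q,[3,97],axis=0))
    o=st&(r>180)&(g>70)&(g<170)&(b<80);P=full[o]
    if len(P)>10:
        c=P.mean(0);s=np.linalg.svd(P-c)[2];e=np.percentile((P-c)@s[0],[1,99]);print("orange",len(P),c,s[0],e,c+s[0]*e.mean())
    # coarse height map
    print("heights, rows y 560..-40 step 40, cols x 160..720 step 40")
    for y in range(560,-60,-40):
        print(y,[int(Z[ok&(abs(X-x)<20)&(abs(Y-y)<20)].max(initial=-99)) for x in range(160,760,40)])
E
```

```text
scene red 116 [533.4   9.3 136.2] [[515.4  -1.4 118.2]
 [532.3   7.8 139.6]
 [550.6  21.1 149.8]]
green 1125 [534.   45.2  75.8] n [-0.  -0.8 -0.5] range [[479.   25.4  41.6]
 [588.4  66.7 108.6]]
hook 1 90 [ 625.8 -219.8  129. ] [[ 613.1 -236.7  121.9]
 [ 637.7 -203.7  133.5]]
hook -1 86 [ 514.9 -251.2  128.8] [[ 502.4 -267.5  122.6]
 [ 526.  -233.7  132.5]]
orange 75 [ 575.8 -238.1   23.7] [ 1.   0.3 -0. ] [-70.3  58. ] [ 569.8 -239.7   23.8]
heights, rows y 560..-40 step 40, cols x 160..720 step 40
560 [-99, -99, -99, -99, -99, -99, -99, -99, -99, -99, -99, -99, -99, -99, -99]
520 [-99, -99, 399, -99, -99, -99, -99, -99, -99, -99, -99, -99, -99, -99, -99]
480 [-99, 350, 395, -99, -80, -80, -80, -81, -80, -82, -99, -99, -99, -99, -99]
440 [-99, 337, 336, -99, -80, -79, -78, -78, -80, -79, -79, -77, -66, 218, 225]
400 [-99, -99, -99, -99, -80, -79, -79, -79, -78, -79, -80, -78, 198, 209, -66]
360 [-99, -99, -99, -99, -89, -17, 39, 38, 37, 37, 38, 168, 240, 243, 245]
320 [-99, -99, -99, -99, -99, -17, 6, 5, 24, 24, 141, 158, 262, 265, 265]
280 [-99, -99, -99, -99, -99, -16, 4, 18, 25
[... 1591 characters left out ...]
9, -99, -99, -15, 8, 6, 23, 26, 142, 161, 264, 267, 267]
280 [-99, -99, -99, -99, -99, -13, 8, 20, 26, 99, 136, 140, 266, 268, 269]
240 [-99, -99, -99, -99, -99, -12, 8, 22, 28, 96, 95, 37, 265, 268, 268]
200 [-99, -99, -99, -99, -99, -15, 35, 33, 23, 27, 26, 24, 266, 268, 268]
160 [5, -99, -99, -99, -99, -15, 8, 7, 8, 22, 18, 7, 267, 268, 268]
120 [5, -99, -99, -99, -99, -13, 7, 12, 14, 14, 13, 13, 266, 268, 268]
80 [7, -99, -99, -99, -99, -14, 7, 14, 58, 61, 58, 53, 265, 267, 268]
40 [6, -99, -99, -99, -99, -15, 7, 12, 119, 125, 123, 117, 267, 268, 267]
0 [5, -99, -99, -99, -99, -16, 7, 12, 120, 150, 151, 118, 263, 266, 267]
-40 [7, -99, -99, -99, -99, -16, 7, 7, 7, 6, 7, 7, 224, 226, 229]
```

```bash
cat >> h.py <<'E'
def plan(p,Rm,n,p0=None,R0=None):
    s=env.state(); p0=np.array(s["ee_pos"]) if p0 is None else p0
    R0=Ro.from_euler('xyz',s["ee_rot"],degrees=True) if R0 is None else R0
    rv=(Ro.from_matrix(Rm)*R0.inv()).as_rotvec()/n; sh=(np.array(p)-p0)/n
    print(n,"rows deg/row",np.degrees(np.linalg.norm(rv)),"mm/row",np.linalg.norm(sh))
    print([round(float(x),4) for x in np.r_[rv/(np.pi/2),sh/200]])
def toolR(zd,yd):
    z=np.array(zd)/np.linalg.norm(zd); y=np.array(yd)-z*(z@np.array(yd)); y/=np.linalg.norm(y)
    return np.c_[np.cross(y,z),y,z]
E
python3 - <<'E'
from h import *
plan([532.5,-38,202],toolR([0,.531,-.847],[0,-1,0]),20)
print(optics.camera_info("wrist")["mount"])
E
```

```text
20 rows deg/row 7.932809949959781 mm/row 32.58274832328376
[0.0048, 0.0243, -0.0846, 0.0788, -0.1426, -0.003]
[[ 1.66137295e-04 -9.54543640e-01 -2.98071152e-01  8.36423268e+01]
 [ 9.99999520e-01 -1.29248464e-04  9.71279883e-04  3.37554504e-01]
 [-9.65654274e-04 -2.98071170e-01  9.54543160e-01 -1.71438121e+02]
 [ 0.00000000e+00  0.00000000e+00  0.00000000e+00  1.00000000e+00]]
```

Call:
send_rows([
  [[0.005,0.024,-0.085,0.079,-0.143,0.04,-1],[0.005,0.024,-0.085,0.079,-0.143,0.04,-1],[0.005,0.024,-0.085,0.079,-0.143,0.04,-1],[0.005,0.024,-0.085,0.079,-0.143,0.04,-1],[0.005,0.024,-0.085,0.079,-0.143,0.04,-1],[0.005,0.024,-0.085,0.079,-0.143,0.04,-1],[0.005,0.024,-0.085,0.079,-0.143,0.04,-1],[0.005,0.024,-0.085,0.079,-0.143,0.04,-1],[0.005,0.024,-0.085,0.079,-0.143,0,-1],[0.005,0.024,-0.085,0.079,-0.143,0,-1],[0.005,0.024,-0.085,0.079,-0.143,0,-1],[0.005,0.024,-0.085,0.079,-0.143,0,-1]],
])

```text
time_s: 2.3
ee_pos: [407.7, 187.8, 278.1]
ee_rot: [-159.7, -12.6, 61.9]
force: [0.3, -0.5, 0.2]
gripper_width: 91.1
gripper_force: 0.0
```

```bash
python3 - <<'E'
from h import *
np.set_printoptions(precision=1,suppress=True,linewidth=150)
s=env.state();print(s["time_s"],s["qpos"],s["ee_pos"],s["ee_rot"])
plan([532.5,-38,215],toolR([0,.531,-.847],[0,-1,0]),9)
E
```

```text
2.3 [ 7.3  8.7 97.4 21.7 84.5 28.9] [407.7 187.8 278.1] [-159.7  -12.6   61.9]
9 rows deg/row 6.976232903454764 mm/row 29.50887168359182
[0.0047, 0.0218, -0.0742, 0.0693, -0.1254, -0.0351]
```

Call:
send_rows([
  [[0.0047,0.0218,-0.0742,0.0693,-0.1254,-0.035,-1],[0.0047,0.0218,-0.0742,0.0693,-0.1254,-0.035,-1],[0.0047,0.0218,-0.0742,0.0693,-0.1254,-0.035,-1],[0.0047,0.0218,-0.0742,0.0693,-0.1254,-0.035,-1],[0.0047,0.0218,-0.0742,0.0693,-0.1254,-0.035,-1],[0.0047,0.0218,-0.0742,0.0693,-0.1254,-0.035,-1],[0.0047,0.0218,-0.0742,0.0693,-0.1254,-0.035,-1],[0.0047,0.0218,-0.0742,0.0693,-0.1254,-0.035,-1],[0.0047,0.0218,-0.0742,0.0693,-0.1254,-0.035,-1],[0,0,0,0,0,0,-1],[0,0,0,0,0,0,-1]],
])

```text
time_s: 3.4
ee_pos: [531.7, -36.9, 214.8]
ee_rot: [-147.8, -0.0, 0.4]
force: [-0.8, 0.1, -0.8]
gripper_width: 91.1
gripper_force: 0.0
```

```bash
python3 - <<'E'
from h import *
np.set_printoptions(precision=2,suppress=True,linewidth=150)
s=env.state();print(s["time_s"],s["qpos"],s["ee_pos"],s["ee_rot"])
C=cam("wrist");I,D=optics.grab_frame("wrist");cv2.imwrite("pics/w1.png",I[:,:,::-1]);np.savez("w1.npz",I=I,D=D)
r,g,b=[I[...,k].astype(int) for k in range(3)]
red=(r>120)&(g<60)&(b<60)&(D>0);P=cloud(C,D,red);print(len(P),np.percentile(P,[2,50,98],axis=0))
gr=(g>r+25)&(g>b+15)&(D>0);P=cloud(C,D,gr)
c=np.median(P,0);sv=np.linalg.svd(P-c,full_matrices=False)[2];print("green",len(P),c,sv,np.percentile(P,[1,99],axis=0))
for k in("board_tab","board_foot","rest"):
    for q in optics.place_of("wrist",k)[:1]: print(k,q,w(C,*q["at"],D[int(q["at"][1]),int(q["at"][0])]))
E
```

```text
3.4 [-23.18  20.34  94.22  29.62  80.86  57.6 ] [531.66 -36.89 214.78] [-147.85   -0.03    0.37]
745 [[515.14  -6.21 142.47]
 [534.49  -1.81 146.23]
 [551.69   4.69 148.92]]
green 34 [572.23  39.24  86.07] [[-0.98  0.12 -0.16]
 [ 0.2   0.52 -0.83]
 [-0.02 -0.85 -0.53]] [[545.89  27.54  75.21]
 [583.73  46.43 105.04]]
board_tab {'at': [289.0, 215.5], 'conf': 0.88} [538.84  -1.72 146.78]
rest {'at': [302.5, 178.5], 'conf': 0.61} [536.62  58.79  15.33]
```

View pics/w1.png

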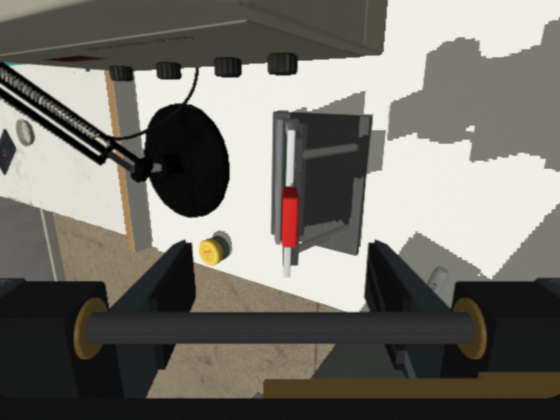

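Call:
send_rows([
  [[0,0,-0.004,0.0065,-0.0285,-0.018,-1],[0,0,0,0,0.049,-0.078,-1],[0,0,0,0,0.049,-0.078,-1],[0,0,0,0,0.049,-0.078,-1],[0,0,0,0,0.049,-0.078,-1],[0,0,0,0,0,0,-1]],
])

```text
time_s: 4.2
ee_pos: [531.5, -1.8, 147.3]
ee_rot: [-147.8, 0.2, 0.1]
force: [-1.1, -0.2, 0.5]
gripper_width: 91.0
gripper_force: 0.0
```

```bash
python3 - <<'E'
from h import *
np.set_printoptions(precision=2,suppress=True,linewidth=150)
s=env.state();print(s["time_s"],s["ee_pos"],s["ee_rot"],s["force"])
C=cam("wrist");I,D=optics.grab_frame("wrist");cv2.imwrite("pics/w2.png",I[:,:,::-1])
R=Ro.from_euler('xyz',s["ee_rot"],degrees=True).as_matrix();p=np.array(s["ee_pos"])
r,g,b=[I[...,k].astype(int) for k in range(3)]
red=(r>120)&(g<60)&(b<60)&(D>0);P=(cloud(C,D,red)-p)@R;print(len(P),np.percentile(P,[2,10,50,90,98],axis=0))
T=P[P[:,2]<np.percentile(P[:,2],50)+4];print("top in tool",T.mean(0),np.ptp(T,axis=0),np.polyfit(T[:,0],T[:,1],1))
E
```

```text
4.2 [531.47  -1.79 147.32] [-147.81    0.19    0.11] [-1.08 -0.24  0.47]
389 [[-17.21  -4.02  -0.07]
 [-15.9   -2.93   0.33]
 [-10.76   0.92   1.16]
 [ -5.6    5.26   1.95]
 [ -4.21   5.89   2.47]]
top in tool [-10.73   0.97   1.15] [14.64 10.03  3.88] [-0.07  0.23]
```

View pics/w2.png

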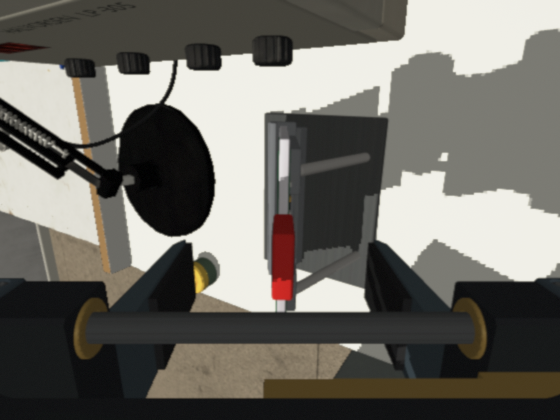

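Call:
send_rows([
  [[0,0,0,0.0025,0.029,-0.049,-1],[0,0,0,0.0025,0.029,-0.049,-1],[0,0,0,0.0025,0.029,-0.049,-1],[0,0,0,0,0,0,-1],[0,0,0,0,0,0,1],[0,0,0,0,0,0,1],[0,0,0,0,0,0,1],[0,0,0,0,0,0,1],[0,0,0,0,0,0,1],[0,0,0,0,0,0,1],[0,0,0,0,0,0,1],[0,0,0,0,0,0,1]],
], grip_force=30)

```text
time_s: 5.45
ee_pos: [534.6, 14.3, 119.6]
ee_rot: [-147.9, -0.1, 0.0]
force: [0.1, 0.7, 0.3]
gripper_width: 29.9
gripper_force: 0.0
```

Call:
send_rows([
  [[0,0,0,0,0,0,1],[0,0,0,0,0,0,1],[0,0,0,0,0,0,1],[0,0,0,0,0,0,1],[0,0,0,0,0,0,1]],
])

```text
time_s: 5.95
ee_pos: [534.5, 14.7, 119.8]
ee_rot: [-147.8, -0.0, -0.0]
force: [0.3, 1.2, 1.8]
gripper_width: 11.7
gripper_force: 30.0
```

Call:
send_rows([
  [[0,0,0,0,-0.027,0.042,1],[0,0,0,0,-0.053,0.085,1],[0,0,0,0,-0.08,0.127,1],[0,0,0,0,-0.08,0.127,1],[0,0,0,0,-0.08,0.127,1],[0,0,0,0,-0.04,0.15,1],[0,0,0,0,-0.04,0.15,1]],
], grip_force=45)

```text
time_s: 6.65
ee_pos: [534.2, -67.5, 282.1]
ee_rot: [-148.0, -0.0, -0.0]
force: [0.7, -0.1, -1.6]
gripper_width: 12.1
gripper_force: 45.0
```

```bash
cat >> h.py <<'E'
L=106.
def stand(slot,psi,lean,foot,lat=0.):
    "TCP pos & R for board foot at stand coords foot, leaning lean deg to -x; lat = TCP offset along stand y"
    a=np.radians(psi);xs=np.array([np.sin(a),-np.cos(a),0]);ys=np.array([np.cos(a),np.sin(a),0]);zs=np.array([0,0,1.])
    l=np.radians(lean);zb=np.cos(l)*zs-np.sin(l)*xs
    p=np.array(slot)+foot[0]*xs+foot[1]*ys+foot[2]*zs+L*zb+lat*ys
    return p,toolR(-zb,xs)
E
python3 - <<'E'
from h import *
np.set_printoptions(precision=2,suppress=True,linewidth=150)
s=env.state();print(s["time_s"],s["qpos"],s["ee_pos"],s["ee_rot"],s["gripper_width"])
p,R=stand([569.5,-239.5,24],15.6,30,[-5,0,90]);print(p)
plan(p,R,11)
E
```

```text
6.65 [-25.78  18.89  86.28  28.49  89.97  60.37] [534.24 -67.46 282.05] [-148.03   -0.03   -0.04] 12.055286633740288
[ 553.9  -183.64  205.8 ]
11 rows deg/row 5.792181538096636 mm/row 12.759493891658886
[-0.0622, -0.0085, 0.0142, 0.0089, -0.0528, -0.0347]
```

```bash
python3 - <<'E'
from h import *
p,R=stand([569.5,-239.5,24],15.6,30,[-60,0,60]);print(p)
plan(p,R,11)
E
```

```text
[ 539.11206027 -130.66262995  175.7986928 ]
11 rows deg/row 5.792181538096636 mm/row 11.248087190139398
[-0.0622, -0.0085, 0.0142, 0.0022, -0.0287, -0.0483]
```

Call:
send_rows([
  [[-0.062,-0.0085,0.0142,0.0022,-0.0574,0,1],[-0.062,-0.0085,0.0142,0.0022,-0.0574,0,1],[-0.062,-0.0085,0.0142,0.0022,-0.0574,0,1],[-0.062,-0.0085,0.0142,0.0022,-0.0574,0,1],[-0.062,-0.0085,0.0142,0.0022,-0.0574,-0.05,1],[-0.062,-0.0085,0.0142,0.0022,-0.029,-0.08,1],[-0.062,-0.0085,0.0142,0.0022,0,-0.08,1],[-0.062,-0.0085,0.0142,0.0022,0,-0.08,1],[-0.062,-0.0085,0.0142,0.0022,0,-0.08,1],[-0.062,-0.0085,0.0142,0.0022,0,-0.08,1],[-0.062,-0.0085,0.0142,0.0022,0,-0.08,1],[0,0,0,0,0,0,1]],
])

```text
time_s: 7.85
ee_pos: [536.8, -127.4, 171.8]
ee_rot: [150.5, 0.4, 15.8]
force: [-0.9, 0.3, -1.7]
gripper_width: 11.7
gripper_force: 45.0
```

```bash
cat > look.py <<'E'
from h import *
import sys
np.set_printoptions(precision=2,suppress=True,linewidth=150)
s=env.state();print(s["time_s"],s["qpos"],s["ee_pos"],s["ee_rot"],s["force"],s["gripper_width"])
tag=sys.argv[1]
for n in sys.argv[2:]:
    C=cam(n);I,D=optics.grab_frame(n);cv2.imwrite(f"pics/{n}{tag}.png",I[:,:,::-1]);np.savez(f"{n}{tag}.npz",I=I,D=D)
    for k in("stand_slot","hook_left","hook_right","board_tab","board_foot"):
        for q in optics.place_of(n,k)[:1]:
            u,v=q["at"];print(n,k,round(q["conf"],2),np.array([u,v]),w(C,u,v,D[min(419,int(v)),min(559,int(u))]))
    X=np.zeros(D.shape+(3,))
    v,u=np.nonzero(D>0);X[v,u]=cloud(C,D,D>0)
    r,g,b=[I[...,k].astype(int) for k in range(3)]
    st=(abs(X[...,0]-567)<100)&(abs(X[...,1]+240)<80)
    m=st&(b>r+40)&(X[...,2]>115)
    for sg in(1,-1):
        Q=X[m&((X[...,0]-567)*sg>0)]
        if len(Q)>8: print("hook",sg,len(Q),np.median(Q,0),np.percentile(Q,[3,97],axis=0))
    Q=X[st&(r>150)&(g>60)&(g<.75*r)&(b<.4*r)&(X[...,2]<60)]
    if len(Q)>8:
        q=np.percentile(Q[:,0],[2,98]);f=np.polyfit(Q[:,0],Q[:,1],1);print("orange",len(Q),np.median(Q,0),"x",q,"mid",q.mean(),np.polyval(f,q.mean()),"ang",np.degrees(np.arctan(f[0])))
E
python3 look.py 3 wrist top scene
```

```text
7.85 [  2.43  15.45 107.31 -35.56  55.84  96.54] [ 536.82 -127.36  171.84] [150.46   0.43  15.83] [-0.9   0.26 -1.71] 11.694642218030626
wrist stand_slot 0.87 [311.2 188.8] [ 570.   -245.37   23.5 ]
wrist hook_left 0.7 [383.5 137.2] [ 626.83 -215.24  131.83]
wrist hook_right 0.61 [367.5 277.5] [ 518.06 -243.05  131.17]
wrist board_tab 0.81 [278.7 286.3] [ 541.2  -110.3   199.05]
hook 1 1245 [ 625.55 -217.57  130.24] [[ 613.19 -238.56  123.73]
 [ 638.28 -202.52  131.4 ]]
hook -1 437 [ 520.5  -249.61  130.14] [[ 515.2  -267.09  124.38]
 [ 528.2  -232.77  131.17]]
orange 816 [ 583.03 -236.61   24.29] x [515.04 634.18] mid 574.6106352623226 -238.62534080160606 ang 14.760824327855335
top stand_slot 0.92 [383.8 211. ] [ 567.07 -244.08   22.37]
top hook_left 0.63 [383.4 179.9] [ 616.73 -224.36  129.58]
top hook_right 0.81 [402.2 226.9] [ 524.64 -255.64  131.22]
top board_tab 0.62 [300.8 135.7] [734.59 -71.91  27.01]
hook 1 197 [ 624.64 -221.85  130.91] [[ 612.74 -238.16  127.93]
 [ 637.45 -204.35  134.19]]
hook -1 207 [ 513.02 -252.26  130.84] [[ 500.02 -268.77  127.36]
 [ 526.29 -234.14  133.95]]
orange 174 [ 579.8  -236.54   24.81] x [510.03 631.15] mid 570.590413793172 -238.32966660463126 ang 14.354066996872495
scene stand_slot 0.93 [270.4 159.3] [ 564.81 -238.13   24.43]
scene hook_left 0.74 [250.6 147.7] [ 620.5  -212.05  129.27]
scene hook_right 0.84 [288.1 131.1] [ 511.99 -251.57  129.27]
scene board_tab 0.4 [288.3 161.7] [545.89 -59.56 268.23]
scene board_foot 0.58 [280.7 166.3] [ 539.35 -205.85   29.71]
hook 1 93 [ 625.6  -219.4   129.31] [[ 613.19 -236.03  123.74]
 [ 637.56 -202.59  133.14]]
hook -1 64 [ 514.16 -244.49  128.7 ] [[ 500.79 -258.91  121.85]
 [ 524.1  -232.79  132.4 ]]
orange 89 [ 592.76 -233.36   23.49] x [550.09 632.52] mid 591.3081264398718 -233.54914465043035 ang 15.33216428418511
```

View pics/wrist3.png

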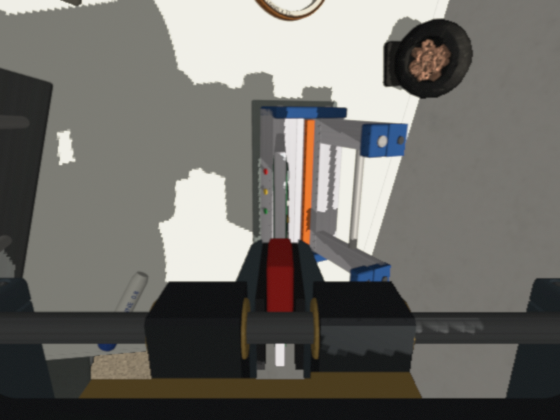

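```bash
cat > go.py <<'E'
from h import *
import sys
a=[float(x) for x in sys.argv[1:]]  # lean fx fz n
S=[569.3,-239.5,24];PSI=15.
p,R=stand(S,PSI,a[0],[a[1],0,a[2]],1.);print(np.round(p,1));s=env.state();plan(p,R,int(a[3]))
# current foot in stand coords
Rc=Ro.from_euler('xyz',s["ee_rot"],degrees=True).as_matrix();f=np.array(s["ee_pos"])+L*Rc[:,2]-S
c=np.radians(PSI);M=np.array([[np.sin(c),-np.cos(c),0],[np.cos(c),np.sin(c),0],[0,0,1]])
t=M@Rc
print("foot now",np.round(M@f-[0,1,0],1),"lean",round(np.degrees(np.arctan2(t[0,2],-t[2,2])),2),"width axis",np.round(np.degrees(t[:,0]),1)[[0,2]],"F(stand)",np.round(M@s["force"],1),"w",round(s["gripper_width"],1),s["time_s"])
E
python3 go.py 30 -14 22 6
```

```text
[ 552.9 -174.5  137.8]
6 rows deg/row 0.12384753404114757 mm/row 10.086089735377907
[-0.0006, -0.0001, -0.0012, 0.0113, -0.0381, -0.0311]
foot now [-62.2  -0.6  59. ] lean 29.65 width axis [-0.7  0. ] F(stand) [ 0.  -0.5 -1.7] w 11.7 8.75
```

Call:
send_rows([
  [[-0.0006,0,-0.0012,0.0113,-0.038,-0.031,1],[-0.0006,0,-0.0012,0.0113,-0.038,-0.031,1],[-0.0006,0,-0.0012,0.0113,-0.038,-0.031,1],[-0.0006,0,-0.0012,0.0113,-0.038,-0.031,1],[-0.0006,0,-0.0012,0.0113,-0.038,-0.031,1],[-0.0006,0,-0.0012,0.0113,-0.038,-0.031,1],[0,0,0,0,0,0,1]],
])

```text
time_s: 9.45
ee_pos: [552.5, -175.5, 136.8]
ee_rot: [150.1, 0.2, 14.9]
force: [-0.2, 0.4, -2.7]
gripper_width: 11.8
gripper_force: 45.0
```

```bash
python3 go.py 30 -2 4 5; python3 - <<'E'
from h import *
I=optics.grab_frame("wrist")[0][:,:,::-1];J=optics.grab_frame("scene")[0][:,:,::-1]
a=cv2.resize(I[80:330,200:440],(400,417),interpolation=2);b=cv2.resize(J[100:220,210:325],(400,417),interpolation=2)
cv2.imwrite("pics/c4.png",np.hstack([a,b]))
E
```

```text
[ 556.  -186.1  119.8]
5 rows deg/row 0.03819972694300814 mm/row 4.064565682523163
[-0.0, -0.0004, 0.0002, 0.0035, -0.0106, -0.017]
foot now [-13.2  -1.   20.9] lean 29.94 width axis [ 0.1 -0.2] F(stand) [-0.4 -0.1 -2.7] w 11.8 9.45
```

View pics/c4.png

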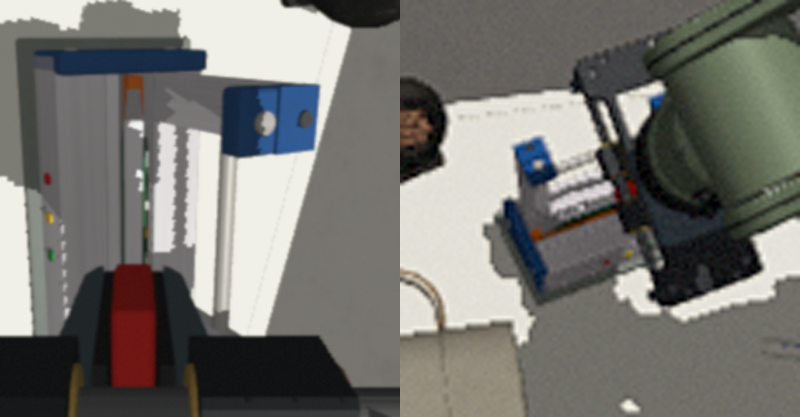

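```bash
python3 - <<'E'
from h import *
np.set_printoptions(precision=1,suppress=True)
C=cam("wrist");s=env.state();R=Ro.from_euler('xyz',s["ee_rot"],degrees=True).as_matrix();p=np.array(s["ee_pos"])
# tool x ~ board y ; foot at +L z
for lat in(-3,-1,1):
  print(lat,[px(C,p+R@np.array([65+lat,0,L-h])) for h in(100,0)])
a=np.radians(15);ys=np.array([np.cos(a),np.sin(a),0]);S=np.array([569.3,-239.5,24])
print("slot end",px(C,S+69.5*ys),px(C,S+69.5*ys+[0,0,16]), "obs board end (280,152), orange end (280,125)")
E
```

```text
-3 [array([278.4, 154.1]), array([279. , 136.3])]
-1 [array([278.4, 150. ]), array([279. , 133.7])]
1 [array([278.4, 146. ]), array([279., 131.])]
slot end [280.4 125.3] [290.4 126.4] obs board end (280,152), orange end (280,125)
```

Call:
send_rows([
  [[0,0,0,0.0035,-0.0106,-0.017,1],[0,0,0,0.0035,-0.0106,-0.017,1],[0,0,0,0.0035,-0.0106,-0.017,1],[0,0,0,0.0035,-0.0106,-0.017,1],[0,0,0,0.0035,-0.0106,-0.017,1],[0,0,0,0,0,0,1]],
])

```text
time_s: 10.15
ee_pos: [556.2, -185.3, 120.3]
ee_rot: [150.0, 0.1, 15.0]
force: [-1.1, 0.6, -1.4]
gripper_width: 12.0
gripper_force: 45.0
```

```bash
python3 go.py 30 -1 -9 6
```

```text
[ 556.3 -187.1  106.8]
6 rows deg/row 0.021326472403728074 mm/row 2.277298426225208
[-0.0, -0.0002, 0.0, 0.0001, -0.0015, -0.0113]
foot now [-2.8  0.1  4.5] lean 29.95 width axis [ 0.  -0.1] F(stand) [-0.9 -0.9 -1.4] w 12.0 10.15
```

Call:
send_rows([
  [[0,0,0,0.0001,-0.0015,-0.0113,1],[0,0,0,0.0001,-0.0015,-0.0113,1],[0,0,0,0.0001,-0.0015,-0.0113,1],[0,0,0,0.0001,-0.0015,-0.0113,1],[0,0,0,0,0,0,1]],
])

```text
time_s: 10.65
ee_pos: [556.8, -186.2, 112.2]
ee_rot: [150.0, 0.0, 15.0]
force: [-0.1, 2.2, 2.6]
gripper_width: 11.8
gripper_force: 45.0
```

```bash
python3 go.py 30 -1 -9 3
```

```text
[ 556.3 -187.1  106.8]
3 rows deg/row 0.015729033161357688 mm/row 1.829790637184275
[0.0, -0.0001, -0.0001, -0.0009, -0.0015, -0.009]
foot now [-1.8  0.7 -3.6] lean 29.99 width axis [-0. -0.] F(stand) [-2.2  0.5  2.6] w 11.8 10.65
```

Call:
send_rows([
  [[0,0,0,-0.0005,-0.0012,-0.009,1],[0,0,0,-0.0005,-0.0012,-0.009,1],[0,0,0,-0.0005,-0.0012,-0.009,1],[0,0,0,0,0,0,1],[0,0,0,0,0,0,1]],
])

```text
time_s: 11.15
ee_pos: [557.2, -188.0, 107.7]
ee_rot: [149.9, 0.0, 15.1]
force: [0.2, -2.0, 5.7]
gripper_width: 11.9
gripper_force: 45.0
```

```bash
python3 go.py 20 -0.5 -9.5 3
```

```text
[ 560.8 -203.7  114.1]
3 rows deg/row 3.381351054406968 mm/row 5.778308966028603
[0.0363, 0.0097, -0.0004, 0.0059, -0.0262, 0.0107]
foot now [ 0.4  0.7 -8. ] lean 30.14 width axis [-0.1 -0. ] F(stand) [ 2.  -0.3  5.7] w 11.9 11.15
```

Call:
send_rows([
  [[0.036,0.0097,0,0.006,-0.027,0.011,1],[0.036,0.0097,0,0.006,-0.027,0.011,1],[0.036,0.0097,0,0.006,-0.027,0.011,1],[0,0,0,0,0,0,1]],
])

```text
time_s: 11.55
ee_pos: [561.9, -205.9, 115.2]
ee_rot: [159.9, -0.2, 14.9]
force: [1.4, -1.5, 3.4]
gripper_width: 12.0
gripper_force: 45.0
```

```bash
python3 go.py 10 -0.5 -9.5 3
```

```text
[ 565.4 -221.   118.9]
3 rows deg/row 3.3582465404692416 mm/row 5.301984164957412
[0.0359, 0.0103, 0.0003, 0.0059, -0.0251, 0.0061]
foot now [ 2.   0.8 -8.3] lean 20.07 width axis [0.1 0.2] F(stand) [1.8 1.  3.4] w 12.0 11.55
```

Call:
send_rows([
  [[0,0,0,0,0,-0.006,1],[0,0,0,0,0,-0.006,1],[0,0,0,0,0,0,1],[0,0,0,0,0,0,1]],
])

```text
time_s: 11.95
ee_pos: [561.4, -204.3, 112.2]
ee_rot: [159.8, -0.1, 15.2]
force: [2.1, -4.6, 7.3]
gripper_width: 11.8
gripper_force: 45.0
```

```bash
python3 go.py 10 0 -10.5 3; python3 look.py 5 wrist | head -5; python3 - <<'E'
from h import *
s=env.state();C=cam("wrist");R=Ro.from_euler('xyz',s["ee_rot"],degrees=True).as_matrix();p=np.array(s["ee_pos"])
print("F",s["force"],s["torque"])
a=np.radians(15);ys=np.array([np.cos(a),np.sin(a),0]);xs=np.array([np.sin(a),-np.cos(a),0]);S=np.array([569.3,-239.5,24])
for nm,X in dict(shoulder=p+R@np.array([63.5,0,L-100]),hookL=S+58*ys+[0,0,98],liptip=S+58*ys-22*xs+[0,0,94]).items(): print(nm,px(C,X))
I=cv2.imread("pics/wrist5.png")
cv2.imwrite("pics/c5.png",cv2.resize(I[60:330,190:450],None,fx=2.2,fy=2.2,interpolation=2))
E
```

```text
[ 565.5 -221.5  117.9]
3 rows deg/row 3.392890458917255 mm/row 6.182758120642892
[0.0363, 0.01, -0.0006, 0.0068, -0.0286, 0.0094]
foot now [  0.5   0.7 -11.3] lean 20.18 width axis [-0.2  0.1] F(stand) [5.  0.9 7.3] w 11.8 11.95
11.95 [-11.12  21.32 104.46 -24.7   47.67  79.45] [ 561.42 -204.27  112.23] [159.82  -0.05  15.17] [ 2.14 -4.56  7.26] 11.77386500570354
wrist stand_slot 0.88 [283.8 219.6] [ 589.47 -200.99  108.78]
wrist hook_left 0.84 [355.9 164.2] [ 626.64 -219.82  130.48]
wrist board_tab 0.8 [278.2 286.3] [ 566.52 -191.93  140.79]
hook 1 2922 [ 626.86 -220.07  130.44] [[ 614.05 -238.01  126.77]
F [ 2.13270889 -3.89156969  6.90766706] [-1.80074126 -0.14966747  0.03325229]
shoulder [278.56626908 151.03457317]
hookL [353.7161845 166.1163691]
liptip [310.05230024 167.31787038]
```

View pics/c5.png

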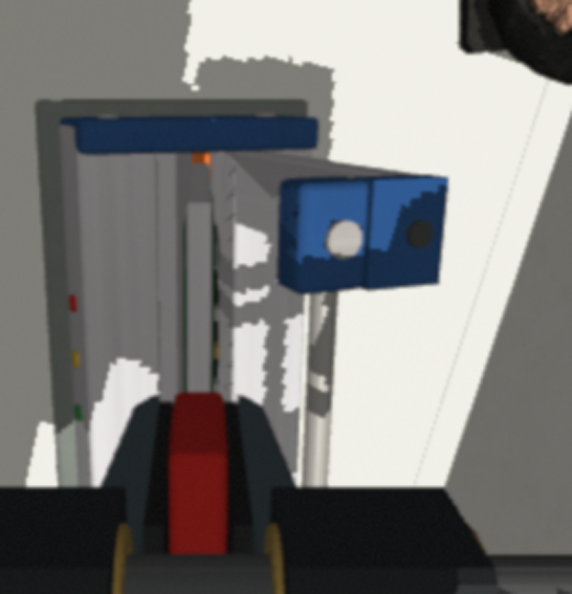

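```bash
python3 go.py 10 1.8 -10.2 3
```

```text
[ 566.  -223.2  118.2]
3 rows deg/row 3.393149461811991 mm/row 6.790209414005582
[0.0364, 0.01, -0.0006, 0.0076, -0.0316, 0.01]
foot now [  0.5   0.7 -11.3] lean 20.18 width axis [-0.2  0. ] F(stand) [4.3 1.1 6.9] w 11.5 12.25
```

Call:
send_rows([
  [[0.0364,0.01,-0.0006,0.0076,-0.0316,0.01,1],[0.0364,0.01,-0.0006,0.0076,-0.0316,0.01,1],[0.0364,0.01,-0.0006,0.0076,-0.0316,0.01,1],[0,0,0,0,0,0,1],[0,0,0,0,0,0,1]],
])

```text
time_s: 12.75
ee_pos: [565.8, -222.9, 117.1]
ee_rot: [170.2, -0.0, 14.9]
force: [2.3, -1.1, 5.3]
gripper_width: 11.9
gripper_force: 45.0
```

```bash
python3 go.py 0 1.5 -10.2 3
```

```text
[ 570.7 -240.7  119.8]
3 rows deg/row 3.2802373702855867 mm/row 6.205736885282914
[0.0352, 0.0094, 0.0005, 0.0081, -0.0296, 0.0044]
foot now [  1.2  -0.1 -11.3] lean 9.84 width axis [0.1 0. ] F(stand) [1.6 1.9 5.3] w 11.9 12.75
```

Call:
send_rows([
  [[0.0352,0.0094,0.0005,0.0081,-0.0296,0.004,1],[0.0352,0.0094,0.0005,0.0081,-0.0296,0.004,1],[0.0352,0.0094,0.0005,0.0081,-0.0296,0.004,1],[0,0,0,0,0,0,1],[0,0,0,0,0,0,1]],
])

```text
time_s: 13.25
ee_pos: [570.0, -240.4, 118.9]
ee_rot: [-179.9, 0.1, 15.0]
force: [0.8, -1.5, 4.8]
gripper_width: 11.8
gripper_force: 45.0
```

```bash
python3 go.py 0 1.5 -2 3;python3 look.py 6 wrist | head -3; python3 - <<'E'
import cv2
I=cv2.imread("pics/wrist6.png")
cv2.imwrite("pics/c6.png",cv2.resize(I[60:330,190:450],None,fx=2.2,fy=2.2,interpolation=2))
E
```

```text
[ 570.7 -240.7  128. ]
3 rows deg/row 0.03546695083123421 mm/row 3.0335228555429428
[-0.0001, -0.0004, 0.0001, 0.0011, -0.0004, 0.0151]
foot now [  1.   -0.7 -11.1] lean -0.06 width axis [ 0.  -0.1] F(stand) [1.7 0.4 4.8] w 11.8 13.25
13.25 [-23.93  26.26  91.49  -0.01  62.35  51.1 ] [ 569.98 -240.44  118.93] [-179.94    0.09   14.97] [ 0.8  -1.5   4.79] 11.807968987111876
wrist hook_left 0.57 [281. 162.] [ 629.   -225.66  130.72]
wrist hook_right 0.72 [279.9 364.7] [ 521.85 -253.84  131.12]
```

View pics/c6.png

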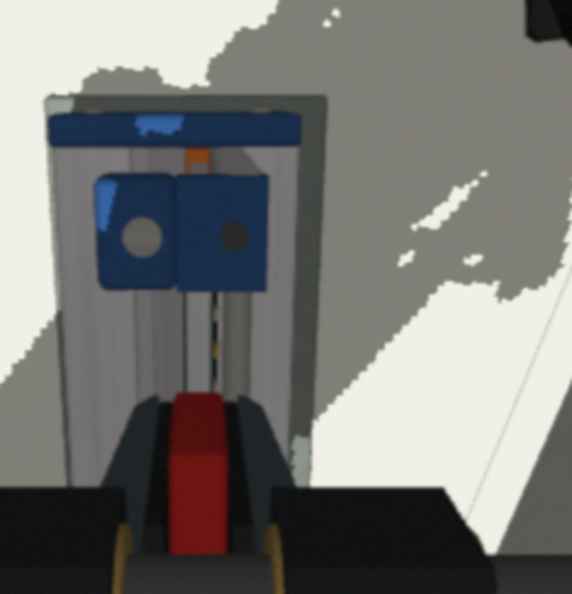

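Call:
send_rows([
  [[0,0,0,0,0,0.0095,1],[0,0,0,0,0,0.0095,1],[0,0,0,0,0,0.0095,1],[0,0,0,0,0,0.0095,1],[0,0,0,0,0,0,1]],
])

```text
time_s: 14.05
ee_pos: [569.4, -239.7, 126.8]
ee_rot: [-179.9, 0.1, 15.0]
force: [2.1, -0.0, 2.9]
gripper_width: 12.2
gripper_force: 45.0
```

```bash
python3 go.py 0 1 -2 3
```

```text
[ 570.5 -240.2  128. ]
3 rows deg/row 0.06217807040324092 mm/row 0.5704333603527281
[-0.0004, -0.0006, -0.0001, 0.0018, -0.0009, 0.002]
foot now [-0.1 -1.1 -3.2] lean -0.14 width axis [-0.  -0.1] F(stand) [0.6 2.  2.9] w 12.2 14.05
```

Call:
send_rows([
  [[0,0,0,0,0,0.005,1],[0,0,0,0,0,0,1],[0,0,0,0,0,0,1]],
])

```text
time_s: 14.35
ee_pos: [569.3, -239.6, 127.2]
ee_rot: [-179.8, 0.2, 15.0]
force: [2.8, 0.2, -0.9]
gripper_width: 11.7
gripper_force: 45.0
```

Call:
send_rows([
  [[0,0,0,0,0,0,0.35],[0,0,0,0,0,0,0.35],[0,0,0,0,0,0,0.35],[0,0,0,0,0,0,0.35],[0,0,0,0,0,0,0.35]],
])

```text
time_s: 14.85
ee_pos: [569.1, -239.9, 127.7]
ee_rot: [-179.9, 0.2, 15.0]
force: [-0.3, -0.1, -1.1]
gripper_width: 29.6
gripper_force: 0.0
```

```bash
python3 look.py 7 wrist | head -4; python3 - <<'E'
import cv2
I=cv2.imread("pics/wrist7.png")
cv2.imwrite("pics/c7.png",cv2.resize(I[60:420,190:450],None,fx=1.6,fy=1.6,interpolation=2))
E
```

```text
14.85 [-23.93  25.79  90.9    0.    63.53  51.04] [ 569.06 -239.9   127.68] [-179.86    0.17   15.03] [-0.32 -0.08 -1.06] 29.58103663062289
wrist stand_slot 0.59 [281.9 212.4] [ 599.9  -233.19  122.02]
wrist hook_left 0.64 [280.4 160.2] [ 627.31 -225.    129.53]
wrist hook_right 0.7 [279.  352.4] [ 521.3  -252.72  130.61]
```

View pics/c7.png

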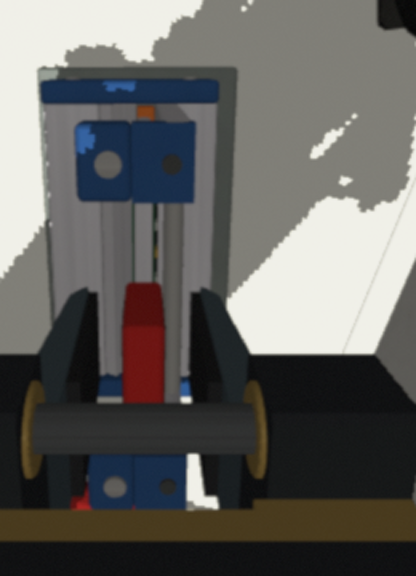

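Call:
send_rows([
  [[0,0,0,0,0,0.08,0.35],[0,0,0,0,0,0.12,0.35],[0,0,0,0,0,0.15,0.35],[0,0,0,0,0,0.15,0.35],[0,0,0,-0.15,0.1,0.15,0.35],[0,0,0,-0.2,0.1,0.05,0.35],[0,0,0,-0.2,0.1,0,0.35],[0,0,0,-0.2,0.1,0,0.35],[0,0,0,0,0,0,0.35],[0,0,0,0,0,0,0.35]],
])

```text
time_s: 16.15
ee_pos: [419.1, -159.8, 268.4]
ee_rot: [-180.0, 0.0, 15.0]
force: [-0.8, 0.1, 0.4]
gripper_width: 29.8
gripper_force: 0.0
```

```bash
python3 look.py 8 top scene | grep -E "^[0-9]|hook|tab|foot"; python3 - <<'E'
import cv2,numpy as np
a=cv2.imread("pics/top8.png")[150:300,320:470];b=cv2.imread("pics/scene8.png")[100:220,210:330]
cv2.imwrite("pics/c8.png",np.hstack([cv2.resize(x,(400,400),interpolation=2) for x in(a,b)]))
E
```

```text
16.15 [-22.35   4.88  99.19   0.01  75.99  52.61] [ 419.1  -159.82  268.45] [-179.96    0.04   15.04] [-0.81  0.09  0.42] 29.84191607466325
top hook_left 0.97 [383.4 178.2] [ 619.63 -224.    132.13]
top hook_right 0.57 [403.1 232.3] [ 514.43 -257.47  128.52]
top board_tab 0.76 [399.  202.4] [ 586.78 -281.68    4.3 ]
top board_foot 0.7 [383.  209.5] [ 566.41 -234.88   60.21]
hook 1 197 [ 624.63 -221.93  130.9 ] [[ 612.62 -238.09  127.31]
hook -1 114 [ 511.59 -254.48  130.95] [[ 499.94 -268.24  128.  ]
scene hook_left 0.58 [249.4 145.4] [ 622.74 -220.46  128.73]
scene hook_right 0.72 [288.1 131.5] [ 512.1  -250.85  128.45]
scene board_tab 0.71 [267.4 136.9] [ 571.94 -231.23  141.83]
scene board_foot 0.94 [270.8 162.3] [ 565.98 -220.91   34.27]
hook 1 94 [ 625.4  -219.22  129.17] [[ 612.15 -234.57  122.15]
hook -1 62 [ 514.8  -247.63  129.17] [[ 502.03 -265.47  123.76]
```

View pics/c8.png

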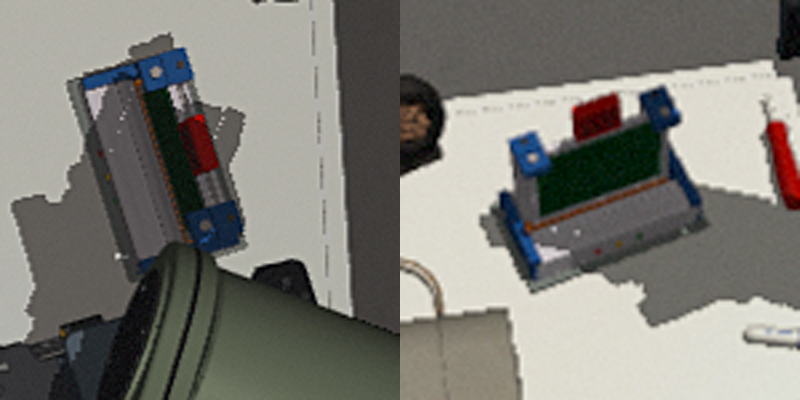

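```bash
python3 - <<'E'
from h import *
for n in("scene","top"):
    z=np.load(n+"8.npz");I=z["I"].astype(int);D=z["D"];C=cam(n)
    m=(I[...,0]>100)&(I[...,1]<50)&(I[...,2]<60)&(D>0);P=cloud(C,D,m);P=P[(abs(P[:,0]-570)<40)&(abs(P[:,1]+240)<40)&(P[:,2]>90)]
    print(n,len(P),np.percentile(P,[5,50,95],axis=0).round(1))
    m=(I[...,1]>I[...,0]+25)&(I[...,1]>I[...,2]+15)&(D>0);P=cloud(C,D,m);P=P[(abs(P[:,0]-570)<90)&(abs(P[:,1]+240)<60)]
    c=P.mean(0);print("normal",len(P),np.linalg.svd(P-c,full_matrices=False)[2][2].round(3))
print(env.job_done())
E
```

```text
scene 6 [[ 557.2 -243.3  155.8]
 [ 580.5 -235.   157.1]
 [ 585.5 -232.4  160.1]]
normal 166 [ 0.261 -0.965  0.004]
top 8 [[ 563.2 -245.9  155.6]
 [ 584.6 -238.6  157.4]
 [ 587.1 -236.3  161.3]]
normal 7 [ 0.248 -0.85  -0.465]
the job is handed in; nothing more can be done
None
```

The board is standing upright in the test stand with both shoulders under the blue hooks, released with the arm clear; I handed the job in at about 16 s of the 48 s, and the screwdriver, spool and tin were not touched.

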